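Try the lid of the test-kit case, free its catch if needed and hold it open

TASK

A small bottle with a blue cap stands on the lid of the grey case: set it upright on the narrow raised stand and let go. Then tug the lid up by its bar handle, before touching the red release slide, to learn whether the hidden catch holds it; if it is caught, slide the red tab to the left to free it. Lift the lid at least 35 degrees and finish while holding it open and still by its handle, with the bottle still upright on the stand and the other things on the bench left where they were.

Things in the scene. Friction and masses are not known exactly. Their poses are not given: they have to be found in the camera images.
- case: grey case fixed to the bench, 130 (x) x 200 (y) mm, 83 mm high with the lid shut. Origin: centre of its underside; x points from its front (robot side) to its rear, y left, z up. Lid hinge line: along y at case x=+65, z=+75 mm. The red release runs in a black guide on the front face (to x=-111, y -105 to -23, up to z=56 mm).
- release (a joint): travel of the red release slide, m: 0 at its start, 0.022 at its other stop, along the case's +y (left). Stiff (about 2 N, 1 N more while it pushes the catch); stays where it is left. From 0.012 on it has pushed the catch off, and the catch then stays off.
- release_tab (a point): point on the upright red release tab, 13 mm below its top. The tab is 16 (case x) x 12 (case y) mm and stands free from z=56 to 98 mm above the bench; at travel 0 the point is at case x=-88, y=-77, z=+85 mm.
- bottle: small white plastic bottle with blue cap, 26 mm diameter, 67 mm tall, loose, about 20 g; origin at the centre of its underside, z up. It starts standing on the lid (its underside 83 mm above the bench), behind the handle. Its straight body, to be gripped about 22 to 26 mm above its underside, carries the narrower blue cap.
- stand: raised round stand, fixed: dark base disc 76 mm across, thin steel post, black pad on top. Origin at the centre of its underside.
- stand_top (a point): centre of the stand's round black pad, 40 mm across, its top 60 mm above the bench, level.
- timer: white round kitchen timer with red knob, 64 mm across, 39 mm high; bystander, origin at the centre of its underside
- tape_roll: roll of tan tape lying flat, 96 mm across, 25 mm high; bystander, origin at the centre of its underside
- red_pen: red pen lying on the bench, 145 mm long; bystander, origin at its underside's centre
- lid: the case's hinged lid, 8 mm thick. Origin on the hinge line, axes as the case's when shut; it swings about its y, the front edge rising, to 1.3 rad. 0.24 to 0.39 kg with handle; falls shut when let go. If the hidden catch holds it, it lifts only through its play (about 0.03 rad, 3 mm at the handle), else freely. The catch is on or off at the start and never moves by itself.
- handle (a point): steel bar handle near the lid's front edge: round bar 10 mm thick along the case's y, 90 mm between its two posts. Point at the bar's middle: with the lid shut at case x=-47, y=0, z=+115 mm, 32 mm above the lid. It turns with the lid; the pinched bar can turn between finger pads.

How it is judged (in metres and radians):
On the way, in this order (a step that is already met when the one before it is completed fails the run):
1. the bottle stands upright on the stand, let go, with the release untouched (horizontal distance between bottle and stand_top below 0.016 m and z of bottle in the frame of stand_top between -0.004 and 0.006 m and angle between bottle's own z axis and vertical below 0.12 rad and linear speed of bottle below 0.02 m/s and contact force between the fingers and bottle below 0.05 N and value of joint release below 0.004 m), for 0.2 s.
2. the lid is tugged up by its handle, at least through its play, with the release slide still at its start (contact force between the fingers and lid above 0.5 N and angle between lid's own z axis and vertical above 0.012 rad and value of joint release below 0.004 m and distance between the grasp point and handle below 0.07 m), for 0.1 s.
At the end, for the whole second after the job is handed in: Lid open over 0.6 rad and still (under 0.05 rad/s), fingers bearing on it with over 0.5 N at the handle (TCP within 70 mm of it); bottle untouched, upright (0.12 rad) on the stand within 16 mm of the pad centre; timer, tape roll and pen within 20 mm of their starts (angle between lid's own z axis and vertical above 0.6 rad and angular speed of lid below 0.05 rad/s and contact force between the fingers and lid above 0.5 N and horizontal distance between bottle and stand_top below 0.016 m and z of bottle in the frame of stand_top between -0.004 and 0.006 m and angle between bottle's own z axis and vertical below 0.12 rad and contact force between the fingers and bottle below 0.05 N and distance of each of timer, tape_roll, red_pen from where it was at the start of the episode below 0.02 m and distance between the grasp point and handle below 0.07 m); the arm keeps its last pose, push and grip.
It fails at once if the bottle is tipped over or dropped to the bench (angle between bottle's own z axis and vertical above 0.9 rad or height (world z) of bottle below 0.03 m).
It fails at once if a bystander is pushed away (distance of any of timer, tape_roll, red_pen from where it was at the start of the episode above 0.03 m).
It also fails if it takes over 72 s, if anything falls off the work surface, if the arm or the gripper's body presses on something with over 40 N, if the wrist force passes 120 N, or if a joint passes its speed limit or range.

ROBOT

A 7-joint arm with a two-finger parallel gripper is mounted at the origin on a cart in front of the work surface, level with it; the furniture and walls round the work are solid. World frame = base frame: x ahead of the robot, y to its left, z up, the work surface at z = 0. Lengths are in mm, angles in rad, forces in N, time in s.
With the tool pointing down it reaches from about 425 to 950 mm from the base axis. Payload 4.7 kg.
Tool frame: the origin (TCP) lies between the finger pads, 19 mm behind the fingertips; this is the grasp point; z points along the fingers, x is the direction in which the jaws open and shut, and the axes are right-handed (so a half turn about z gives the same grasp; the last joint's range is limited). The gripper opens to 85 mm and grips with 20 to 120 N. Pads are 22 mm wide; open, the fingers measure 114 mm over their backs; the gripper's body (76 mm by 85 mm) begins 54 mm behind the grasp point. The pads swing forward as they close: fully open they stand 13 mm farther back than shut.
Start: joints at [-1.174, 0.469, -0.049, 1.532, 0.024, 1.141, -0.082], TCP at [278.772, 614.762, 250.035] pointing down, gripper open.
Joint ranges: [-2.59, 2.59], [-0.33, 1.99], [-1.39, 1.29], [0.1, 2.45], [-1.04, 4.18], [0.21, 1.99], [-2.66, 2.66]. Speed limits (rad/s): [2.57, 2.57, 3.14, 3.14, 3.14, 3.14, 3.14].

INTERFACE

Orientations are given as a 3x3 rotation matrix whose columns are the frame's x, y, z axes.
In Python, from bench import robot gives the robot as it stands.
- The arm moves only by the tool jog_arm, never from a script. Its argument "increments" is a list of rows, each an object with "dp": the shift along the world's x, y, z in mm, a list of three; "rot": the turn, a rotation vector about the world's x, y, z in degrees, a list of three; "grip": the opening, from 0 (shut) to 1 (fully open). In form: [{"dp": [tx, ty, tz], "rot": [ax, ay, az], "grip": grip}, ...]. A call has 1 to 20 rows; each row is the pose to reach, as a shift and turn from the pose commanded when the call began; what a row does not reach only later rows make up. A row lasts 1/12 s, in which the tool goes at most 41.7 mm and 7.16 degrees, less where a joint would pass 70% of its speed; a pose out of reach is approached as far as the arm can. A call with a gripper value outside its range is refused whole. The fingers move at their own pace and stop on an object; the grip force is fixed at half the most. Time passes only in rows, so rows that repeat a pose let the fingers close. It gives the time, the measured TCP pose, the force and the opening at its end, in the units of the state.
- robot.get_obs(): the state, without advancing time (a new reading comes with each control period).
- robot.camera(name): name is "scene" or "top"; returns a dict with "img" (420x560x3 uint8, red, green, blue), "depth" (420x560 float32, mm along the optical axis (not along the pixel's ray), 0 where there is no reading), "intrinsics" (3x3 intrinsics, pixels), "world_from_camera" (4x4, takes a point from camera to world coordinates). Camera axes: x right, y up, looking along -z (the intrinsics and any distortion apply to the point x, -y, -z); pixel columns grow to the right and rows downward; lengths in mm; the calibration is good to about 2 mm. A picture is of the moment at which its call begins.
- robot.close_job(): hands the job in, once; it reports no verdict.
The state is a dict: "clock": time; "q": joint angles; "joint_velocities": joint speeds; "tau": joint torques, N m; "position": TCP position; "ee_rot": TCP orientation; "wrist_force": force on the tool from outside, world axes, zero at the start; "ft_torque": the same for the moment, N m; "finger_gap": finger opening in mm.
Only numpy, scipy, OpenCV 4.12 (cv2) and the standard library are available. Lean on these libraries where they do the work, as an engineer would, in place of code of your own. Each camera call takes 0.05 s, during which the arm holds its last target.

## Working session

There is one attempt and no reset: what is moved stays moved. The work goes in short steps, Python scripts to look and compute and a tool call to move; the robot and the scene stay as the last step left them, time stands still between calls to the robot, and variables do not carry over. Pictures are saved under pics/ and viewed, and the job is handed in when it is done.

Besides the shell and the picture viewer there is one more tool, called after "Request:" as name(argument=value, ...) on one line, values as JSON. jog_arm: Moves the arm, as the interface text tells. Its arguments: {"type":"object","properties":{"increments":{"type":"array","items":{"type":"object","properties":{"dp":{"type":"array","items":{"type":"number"}},"rot":{"type":"array","items":{"type":"number"}},"grip":{"type":"number"}}}}},"required":["increments"]}

```bash
ls; mkdir -p pics; python3 - <<'E'
from bench import robot
import cv2,numpy as np
o=robot.get_obs();print(o)
for n in("scene","top"):
    c=robot.camera(n);cv2.imwrite(f"pics/{n}0.png",c["img"][:,:,::-1]);np.savez(f"pics/{n}0.npz",**c)
    print(n,c["intrinsics"],c["world_from_camera"],c.keys())
E
```

```text
pics
{'clock': 0.0, 'q': array([-1.17389524,  0.46946748, -0.04861256,  1.53370304,  0.02409922,
        1.14102967, -0.08231265]), 'joint_velocities': array([ 1.00456080e-05,  1.48782481e-04,  1.25103221e-03, -7.04780212e-04,
        2.25655057e-03,  1.56607302e-03, -8.06550585e-04]), 'tau': array([-5.90034088e-04, -5.10323846e+01, -4.68917820e-02, -2.37715620e+01,
        1.06186332e-02,  7.64525874e-03,  9.19874481e-06]), 'position': array([278.55716577, 614.22508887, 248.94004821]), 'ee_rot': array([[ 4.13018197e-01,  9.10722445e-01, -7.73206561e-04],
       [ 9.10720531e-01, -4.13018915e-01, -1.86812543e-03],
       [-2.02069269e-03,  6.73947064e-05, -9.99997956e-01]]), 'wrist_force': array([ 0.64642119,  0.31582275, -0.25368709]), 'ft_torque': array([-0.05529594, -0.05257935, -0.01205504]), 'finger_gap': 85.43301042761925}
scene [[449.68200001   0.         284.76571309]
 [  0.         449.68200001 208.72601143]
 [  0.           0.           1.        ]] [[ 4.41958882e-01  6.49916776e-01 -6.18288388e-01 -1.15475028e+02]
 [-8.96806443e-01  3.35693534e-01 -2.88180593e-01 -2.85614873e+02]
 [ 2.02620117e-02  6.81848983e-01  7.31212291e-01  8.46834880e+02]
 [ 0.00000000e+00  0.00000000e+00  0.00000000e+00  1.00000000e+00]] dict_keys(['img', 'depth', 'intrinsics', 'world_from_camera'])
top [[442.41374188   0.         282.26570608]
 [  0.         442.41374188 210.98752387]
 [  0.           0.           1.        ]] [[ 2.13704851e-02  9.93109172e-01 -1.15227925e-01  3.51130251e+02]
 [-9.99641643e-01  2.30837533e-02  1.35545295e-02  4.98701142e+00]
 [ 1.61210206e-02  1.14896966e-01  9.93246596e-01  1.35254116e+03]
 [ 0.00000000e+00  0.00000000e+00  0.00000000e+00  1.00000000e+00]] dict_keys(['img', 'depth', 'intrinsics', 'world_from_camera'])
```

View pics/scene0.png

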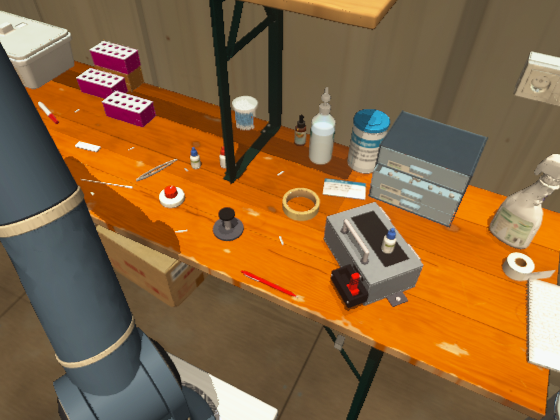

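View pics/top0.png

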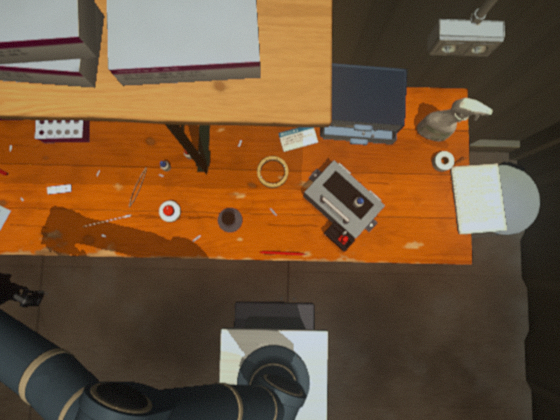

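The scene view shows the case at about (372,252), its bottle at (390,240), the stand at (228,222), the pen at (268,284), the tape at (300,204) and the timer at (171,196). In the top view, the case is at about (343,200), the bottle at (358,202) and the stand at (230,218).

```bash
cat > h.py <<'E'
import numpy as np,cv2
def load(n,i): return dict(np.load(f"pics/{n}{i}.npz"))
def cloud(c):
    K=c["intrinsics"];d=c["depth"];h,w=d.shape
    u,v=np.meshgrid(np.arange(w),np.arange(h))
    P=np.stack([(u-K[0,2])/K[0,0]*d,-(v-K[1,2])/K[1,1]*d,-d],-1)
    T=c["world_from_camera"];return P@T[:3,:3].T+T[:3,3]
def ray(c,u,v,z):
    K=c["intrinsics"];T=c["world_from_camera"]
    r=T[:3,:3]@np.array([(u-K[0,2])/K[0,0],-(v-K[1,2])/K[1,1],-1]);o=T[:3,3]
    return o+r*(z-o[2])/r[2]
def proj(c,p):
    K=c["intrinsics"];T=c["world_from_camera"];q=T[:3,:3].T@(np.asarray(p,float)-T[:3,3])
    return K[0,2]+K[0,0]*q[0]/-q[2],K[1,2]-K[1,1]*q[1]/-q[2]
def snap(n,i):
    from bench import robot
    c=robot.camera(n);cv2.imwrite(f"pics/{n}{i}.png",c["img"][:,:,::-1]);np.savez(f"pics/{n}{i}.npz",**c);return c
def blobs(c,lo,hi,box,amin=8):
    hsv=cv2.cvtColor(c["img"],cv2.COLOR_RGB2HSV);m=cv2.inRange(hsv,lo,hi)
    x0,y0,x1,y1=box;k=np.zeros_like(m);k[y0:y1,x0:x1]=m[y0:y1,x0:x1]
    n,l,s,ce=cv2.connectedComponentsWithStats(k)
    return [(s[i,4],ce[i].round(1),l==i) for i in range(1,n) if s[i,4]>=amin]
E
python3 - <<'E'
from h import *
for n,b in(("top",(290,150,400,260)),("scene",(315,190,430,310))):
    c=load(n,0);P=cloud(c)
    x0,y0,x1,y1=b
    cv2.imwrite(f"pics/{n}crop0.png",cv2.resize(c["img"][y0:y1,x0:x1,::-1],None,fx=5,fy=5,interpolation=cv2.INTER_NEAREST))
    # lid plane
    m=np.zeros(P.shape[:2],bool);m[y0:y1,x0:x1]=1
    m&=(P[...,2]>76)&(P[...,2]<90)
    q=P[m][:,:2].astype(np.float32);r=cv2.minAreaRect(q);print(n,m.sum(),r,np.median(P[m][:,2]))
    print(cv2.boxPoints(r))
    for nm,lo,hi in(("blue",(95,80,50),(125,255,255)),("red",(0,150,80),(5,255,255)),("red2",(172,150,80),(180,255,255))):
        for a,ce,mk in blobs(c,lo,hi,b): print(nm,a,ce,P[mk].mean(0).round(1),P[mk][:,2].max().round(1))
E
```

```text
top 2844 ((531.4337158203125, -184.41151428222656), (200.55810546875, 166.6665496826172), 48.539207458496094) 83.14495779236233
[[ 402.5875   -204.38596 ]
 [ 527.4889   -314.73712 ]
 [ 660.2799   -164.43707 ]
 [ 535.37854   -54.085907]]
blue 21 [360.2 200.1] [ 526.8 -226.5  143.3] 152.1
red 74 [343.1 239.2] [ 421.6 -190.9   69.6] 102.2
red 26 [295.6 253.5] [377.5 -53.6  59.3] 1352.5
scene 4016 ((576.3453369140625, -219.75375366210938), (216.39332580566406, 289.03662109375), 50.84907531738281) 83.00497596602622
[[ 395.96185 -212.41487]
 [ 620.1056  -394.90253]
 [ 756.7288  -227.09264]
 [ 532.5851   -44.60498]]
blue 69 [391.  233.7] [ 520.6 -232.2  138.9] 149.9
red 205 [353.8 283.7] [ 417.7 -198.3   69.8] 100.3
```

View pics/topcrop0.png

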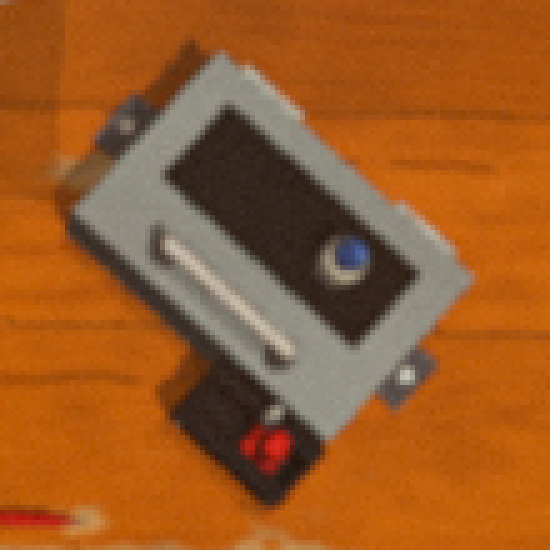

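View pics/scenecrop0.png

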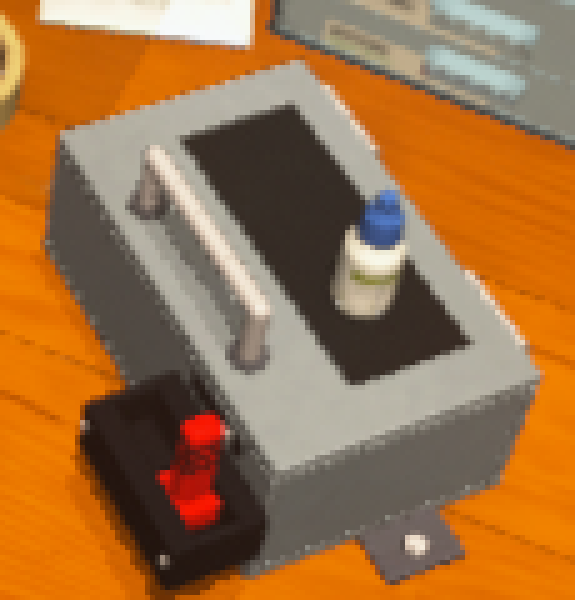

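```bash
python3 - <<'E'
from h import *
t=load("top",0);s=load("scene",0)
for c,L in((t,[(304,192.4),(334.4,161),(385,205),(354.4,238)]),(s,[(327.4,216),(375,202.4),(423,265),(369.4,284)])):
    Q=np.array([ray(c,u-.5,v-.5,83) for u,v in L])[:,:2];ce=Q.mean(0)
    x=(Q[1]+Q[2]-Q[0]-Q[3])/2;y=(Q[0]+Q[1]-Q[2]-Q[3])/2
    print(ce.round(1),np.linalg.norm(x),np.linalg.norm(y),np.degrees([np.arctan2(x[1],x[0]),np.arctan2(-y[0],y[1])]))
    P=cloud(c)
    b=(290,150,400,260) if c is t else (315,190,430,310)
    # handle: z 105..125 
    k=np.zeros(P.shape[:2],bool);k[b[1]:b[3],b[0]:b[2]]=1
    m=k&(P[...,2]>113)&(P[...,2]<124)&(c["img"].max(2)>150)
    hsv=cv2.cvtColor(c["img"],cv2.COLOR_RGB2HSV); m&=hsv[...,1]<60
    q=P[m];r=cv2.minAreaRect(q[:,:2].astype(np.float32));print("handle",m.sum(),q.mean(0),r)
    m=k&(P[...,2]>135);print("capz",P[m].mean(0),P[m][:,2].max(),np.argwhere(m).mean(0))
    m=k&(P[...,2]>84)&(P[...,2]<107)&(hsv[...,1]>150)&((hsv[...,0]<6)|(hsv[...,0]>172));print("tab",m.sum(),P[m].mean(0),P[m][:,2].max())
    # stand
    b=(195,190,270,250);k[:]=0;k[b[1]:b[3],b[0]:b[2]]=1
    m=k&(P[...,2]>56)&(P[...,2]<66);print("pad",m.sum(),P[m].mean(0),cv2.minEnclosingCircle(P[m][:,:2].astype(np.float32)))
    cv2.imwrite("pics/stand_%d.png"%(c is t),cv2.resize(c["img"][190:250,195:270,::-1],None,fx=7,fy=7,interpolation=0))
E
```

```text
[ 539.3 -190.6] 130.86077750917772 195.4468739098445 [-42.43720399 -40.89927986]
handle 108 [ 505.00250007 -166.47157862  118.80158527] ((521.959228515625, -176.26663208007812), (93.05982971191406, 59.01544952392578), 52.09130096435547)
capz [415.45211541 -79.27878567 912.33461459] 1352.5411622369334 [205.47727273 354.05681818]
tab 27 [ 423.12802026 -191.66730315   96.20338321] 102.22643720993278
pad 133 [478.78216144 145.99968979  60.30225875] ((478.8054504394531, 146.37155151367188), 19.768396377563477)
[ 536.6 -195.7] 126.58923658642532 197.03159695126118 [-41.88069151 -41.45747171]
handle 235 [ 502.70594188 -183.96063331  118.62524726] ((525.753173828125, -185.77853393554688), (98.13911437988281, 76.13172149658203), 51.177764892578125)
capz [ 217.15332285 -257.39638963  478.60878265] 846.8348801451509 [242.26548673 379.81415929]
tab 64 [ 417.73268771 -196.6398054    94.35197422] 100.34652985169635
pad 172 [473.98926942 142.22389667  59.30131429] ((475.4350891113281, 142.97900390625), 20.42717170715332)
```

```bash
python3 - <<'E'
from h import *
t=load("top",0);s=load("scene",0)
for z in(135,140,145,150):print(z,ray(t,360.2,200.1,z)[:2].round(1),ray(s,391,233.7,z)[:2].round(1))
# base of bottle in scene crop (365,317)/5 bottom edge; body
C=np.array([538,-193]);a=np.radians(-41.7);R=np.array([[np.cos(a),-np.sin(a)],[np.sin(a),np.cos(a)]])
for n,p,z in(("handle",(-47,0),115),("tab",(-88,-77),85),("tabtop",(-88,-77),98),("hingeL",(65,100),83),("guide",(-111,-105),56),("fl",(-65,100),83)):
    w=C+R@p;print(n,w.round(1),"top",np.round(proj(t,[*w,z]),1),"scene",np.round(proj(s,[*w,z]),1))
for c in(t,s):
    P=cloud(c)
    m=(P[...,2]>86)&(P[...,2]<150)&(np.hypot(P[...,0]-524,P[...,1]+229)<24);q=P[m];print("bottle pts",m.sum(),q.mean(0),q.min(0),q.max(0))
    # bench obstacles with height >60, near
    m=(P[...,2]>200)&(P[...,2]<700)&(P[...,0]>300)&(P[...,0]<750)&(abs(P[...,1])<450)
    q=P[m];print("tall",m.sum(),q.min(0) if len(q) else '',q.max(0) if len(q) else '')
P=cloud(s);m=(P[...,2]>100)&(P[...,0]>560)&(P[...,1]>-400)&(P[...,1]<300)&(P[...,0]<800)
q=P[m];
for i in q[np.random.default_rng(0).permutation(len(q))[:25]]:print(i.round())
E
```

```text
135 [ 528.  -228.1] [ 524.  -231.9]
140 [ 527.2 -227.2] [ 519.5 -232.3]
145 [ 526.5 -226.2] [ 515.  -232.7]
150 [ 525.8 -225.2] [ 510.5 -233. ]
handle [ 502.9 -161.7] top [335.4 209.3] scene [354.3 234.9]
tab [ 421.1 -192. ] top [344.3 239.1] scene [352.4 277.1]
tabtop [ 421.1 -192. ] top [345.  238.9] scene [353.2 273.4]
hingeL [ 653.1 -161.6] top [334.2 159.8] scene [374.3 200.2]
guide [ 385.3 -197.6] top [344.6 251.9] scene [347.  299.4]
fl [556.  -75.1] top [304.3 191.8] scene [325.  214.7]
bottle pts 110 [ 523.5518819  -226.30206075  115.66121899] [ 505.72831065 -251.12870972   86.06159093] [ 546.95517452 -210.34248221  149.49543604]
tall 26615 [616.86629577 -97.56556611 204.34052721] [749.99450827 449.98942293 676.27859549]
bottle pts 266 [ 517.76850437 -231.74928372  117.20460191] [ 510.30298679 -244.34890152   86.01352529] [ 539.2235996  -209.00568204  149.8743037 ]
tall 4455 [ 612.06607154 -101.04667811  200.13819307] [749.93294017 250.88661296 526.74252517]
[ 734. -331.  152.]
[687. -99. 523.]
[617. -52. 502.]
[681. 220. 381.]
[ 758. -340.  129.]
[ 715. -282.  111.]
[617. -22. 502.]
[ 796. -239.  177.]
[614.  94. 509.]
[ 738. -222.  127.]
[ 744. -188.  174.]
[ 739. -230.  123.]
[642. 243. 169.]
[617. -24. 504.]
[ 735. -330.  156.]
[617. 102. 506.]
[ 740. -230.  151.]
[637. -54. 525.]
[617. -59. 503.]
[614. 221. 311.]
[ 800. -137.  176.]
[ 737. -247.  163.]
[621.  19. 525.]
[ 743. -131.  111.]
[619. -70. 522.]
```

```bash
python3 - <<'E'
from h import *
c=load("top",0)
a=cv2.resize(c["img"][60:280,180:480,::-1],None,fx=2.6,fy=2.6)
cv2.imwrite("pics/topbig.png",a)
E
```

```text
(no output)
```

View pics/topbig.png

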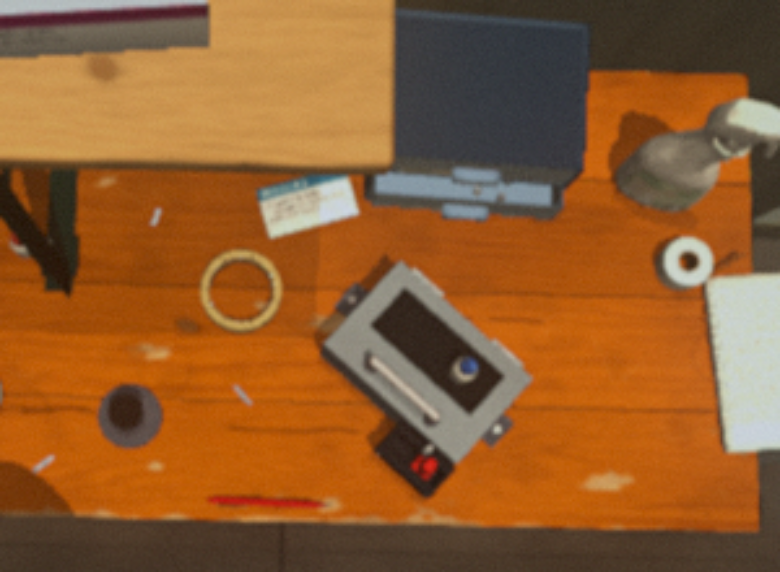

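Request:
jog_arm(increments=[{"dp":[6,-20,0],"rot":[0,0,0],"grip":1},{"dp":[16,-55,0],"rot":[0,0,-1],"grip":1},{"dp":[27,-93,0],"rot":[0,0,-2],"grip":1},{"dp":[38,-131,0],"rot":[0,0,-3],"grip":1},{"dp":[49,-169,0],"rot":[0,0,-4],"grip":1},{"dp":[60,-207,0],"rot":[0,0,-5],"grip":1},{"dp":[71,-245,0],"rot":[0,0,-6],"grip":1},{"dp":[82,-283,0],"rot":[0,0,-7],"grip":1},{"dp":[93,-321,0],"rot":[0,0,-8],"grip":1},{"dp":[104,-359,0],"rot":[0,0,-9],"grip":1},{"dp":[115,-397,0],"rot":[0,0,-10],"grip":1},{"dp":[126,-435,0],"rot":[0,0,-11],"grip":1},{"dp":[137,-473,0],"rot":[0,0,-12],"grip":1},{"dp":[148,-511,0],"rot":[0,0,-13],"grip":1},{"dp":[159,-549,0],"rot":[0,0,-14],"grip":1},{"dp":[170,-587,0],"rot":[0,0,-15],"grip":1},{"dp":[181,-625,0],"rot":[0,0,-16],"grip":1},{"dp":[192,-663,0],"rot":[0,0,-17],"grip":1},{"dp":[200,-690,0],"rot":[0,0,-17.3],"grip":1},{"dp":[204,-705,0],"rot":[0,0,-17.3],"grip":1}])

```text
clock: 1.77
position: [482.9, -94.5, 250.1]
ee_rot: [[0.669, 0.743, 0.0], [0.743, -0.669, -0.002], [-0.001, 0.001, -1.0]]
wrist_force: [-0.1, 0.1, 0.2]
finger_gap: 85.4
```

Request:
jog_arm(increments=[{"dp":[8,-28,0],"rot":[0,0,0],"grip":1},{"dp":[18,-63,0],"rot":[0,0,0],"grip":1},{"dp":[28,-98,0],"rot":[0,0,0],"grip":1},{"dp":[36,-126,0],"rot":[0,0,0],"grip":1},{"dp":[40,-140,0],"rot":[0,0,0],"grip":1},{"dp":[40,-140,-20],"rot":[0,0,0],"grip":1},{"dp":[40,-140,-45],"rot":[0,0,0],"grip":1},{"dp":[40,-140,-60],"rot":[0,0,0],"grip":1},{"dp":[40,-140,-60],"rot":[0,0,0],"grip":1},{"dp":[40,-140,-60],"rot":[0,0,0],"grip":1}])

```text
clock: 2.6
position: [522.3, -230.0, 189.4]
ee_rot: [[0.665, 0.747, -0.002], [0.747, -0.665, 0.001], [-0.001, -0.002, -1.0]]
wrist_force: [-0.6, 0.5, 0.3]
finger_gap: 85.5
```

```bash
python3 - <<'E'
from h import *
from bench import robot
print(robot.get_obs()["position"])
c=snap("scene",1);cv2.imwrite("pics/sc1.png",cv2.resize(c["img"][130:320,270:460,::-1],None,fx=3,fy=3))
c=snap("top",1);cv2.imwrite("pics/tc1.png",cv2.resize(c["img"][130:320,270:460,::-1],None,fx=3,fy=3))
E
```

```text
[ 522.28165062 -230.0270589   189.37382192]
```

View pics/sc1.png

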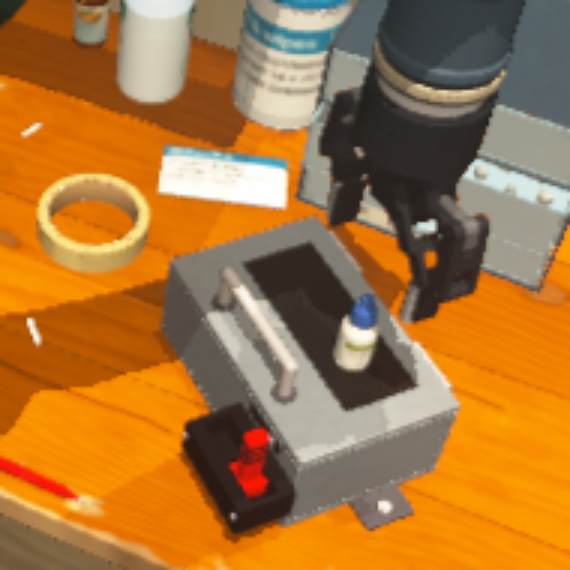

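View pics/tc1.png

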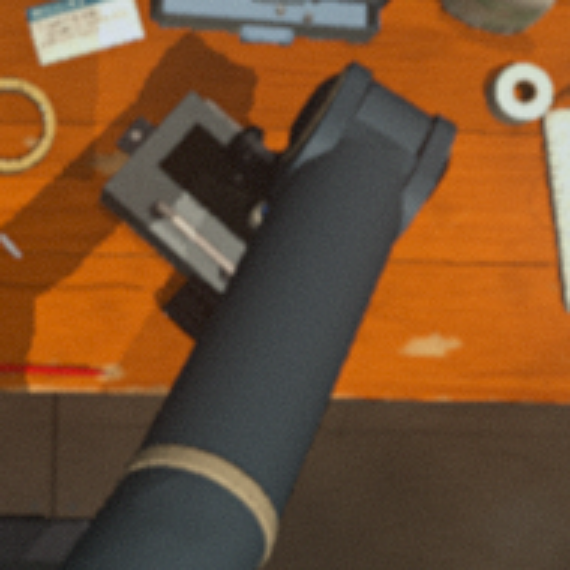

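```bash
python3 - <<'E'
from h import *
s=load("scene",1)
p=np.array([522.3,-230,189.4]);x=np.array([.665,.747,0])
for z in(189.4,183.4,170):
  for d in(-45,0,45):print(z,d,np.round(proj(s,p+d*x+[0,0,z-189.4]),1))
print(proj(s,[523,-230,140]),proj(s,[522,-230,83]))
cv2.imwrite("pics/sc1b.png",cv2.resize(s["img"][170:270,360:460,::-1],None,fx=6,fy=6,interpolation=0))
E
```

```text
189.4 -45 [407.5 232.6]
189.4 0 [395.1 216.3]
189.4 45 [383.5 201.1]
183.4 -45 [406.9 234.6]
183.4 0 [394.5 218.4]
183.4 45 [382.9 203.1]
170 -45 [405.4 239. ]
170 0 [393.2 222.8]
170 45 [381.8 207.6]
(np.float64(390.43505469682805), np.float64(232.15428209578795)) (np.float64(385.2146725105131), np.float64(249.50476098437204))
```

View pics/sc1b.png

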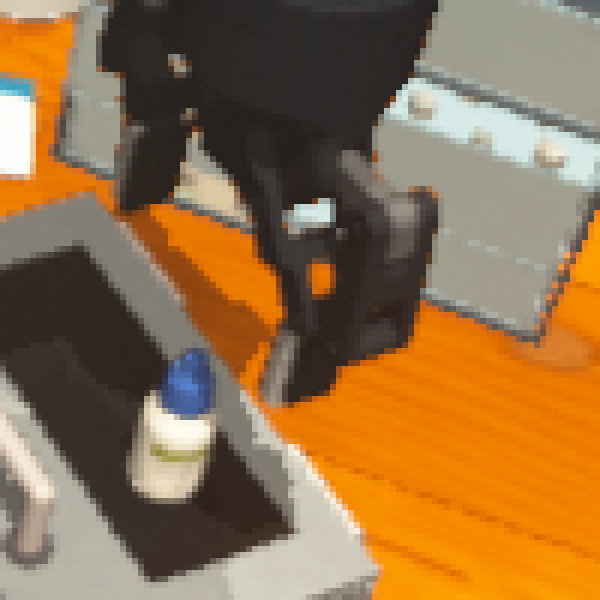

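The scene view shows the open fingertips at (407,237) and (381,204), matching the projection of the TCP to within about 2 px. The bottle's base is at (387,250), between them. Next I descend and grip.

Request:
jog_arm(increments=[{"dp":[1,-2,-15],"rot":[0,0,0],"grip":1},{"dp":[1,-2,-35],"rot":[0,0,0],"grip":1},{"dp":[1,-2,-55],"rot":[0,0,0],"grip":1},{"dp":[1,-2,-70],"rot":[0,0,0],"grip":1},{"dp":[1,-2,-80],"rot":[0,0,0],"grip":1},{"dp":[1,-2,-83],"rot":[0,0,0],"grip":1},{"dp":[1,-2,-83],"rot":[0,0,0],"grip":1},{"dp":[1,-2,-83],"rot":[0,0,0],"grip":0.7},{"dp":[1,-2,-83],"rot":[0,0,0],"grip":0.5},{"dp":[1,-2,-83],"rot":[0,0,0],"grip":0.4},{"dp":[1,-2,-83],"rot":[0,0,0],"grip":0.3},{"dp":[1,-2,-83],"rot":[0,0,0],"grip":0.2},{"dp":[1,-2,-83],"rot":[0,0,0],"grip":0.2},{"dp":[1,-2,-83],"rot":[0,0,0],"grip":0.2},{"dp":[1,-2,-83],"rot":[0,0,0],"grip":0.2},{"dp":[1,-2,-83],"rot":[0,0,0],"grip":0.2}])

```text
clock: 4.03
position: [524.1, -232.3, 107.7]
ee_rot: [[0.665, 0.747, 0.001], [0.747, -0.665, 0.0], [0.001, 0.0, -1.0]]
wrist_force: [-1.1, 0.5, 5.3]
finger_gap: 25.0
```

```bash
python3 - <<'E'
from h import *
c=snap("scene",2);cv2.imwrite("pics/sc2.png",cv2.resize(c["img"][170:290,330:450,::-1],None,fx=5,fy=5,interpolation=0))
E
```

```text
(no output)
```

View pics/sc2.png

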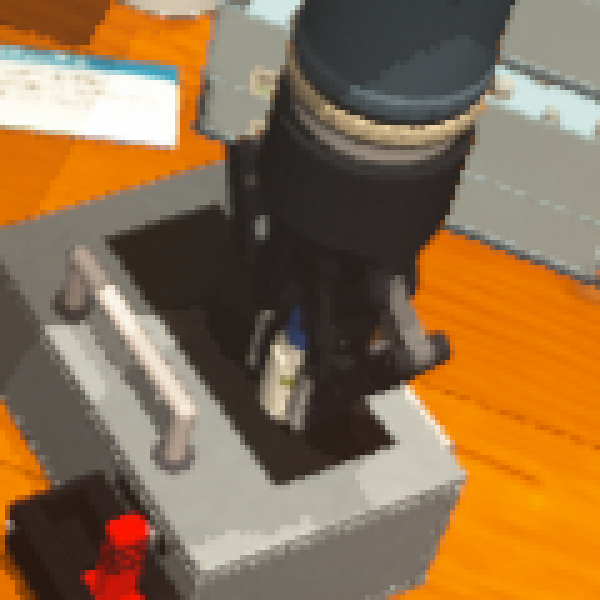

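The bottle is held between the pads at about (387,245), still upright, with a gap of 25 mm. Next I lift it and carry it over.

Request:
jog_arm(increments=[{"dp":[0,0,8],"rot":[0,0,0],"grip":0.2},{"dp":[0,0,25],"rot":[0,0,0],"grip":0.2},{"dp":[0,0,45],"rot":[0,0,0],"grip":0.2},{"dp":[0,0,65],"rot":[0,0,0],"grip":0.2},{"dp":[0,5,80],"rot":[0,0,0],"grip":0.2},{"dp":[-2,20,85],"rot":[0,0,0],"grip":0.2},{"dp":[-5,43,85],"rot":[0,0,0],"grip":0.2},{"dp":[-9,73,85],"rot":[0,0,0],"grip":0.2},{"dp":[-13,103,85],"rot":[0,0,0],"grip":0.2},{"dp":[-17,133,85],"rot":[0,0,0],"grip":0.2},{"dp":[-21,163,85],"rot":[0,0,0],"grip":0.2},{"dp":[-25,193,85],"rot":[0,0,0],"grip":0.2},{"dp":[-29,223,85],"rot":[0,0,0],"grip":0.2},{"dp":[-33,253,85],"rot":[0,0,0],"grip":0.2},{"dp":[-37,283,85],"rot":[0,0,0],"grip":0.2},{"dp":[-41,313,85],"rot":[0,0,0],"grip":0.2},{"dp":[-44,343,85],"rot":[0,0,0],"grip":0.2},{"dp":[-46,365,85],"rot":[0,0,0],"grip":0.2},{"dp":[-47,377,85],"rot":[0,0,0],"grip":0.2},{"dp":[-47,377,85],"rot":[0,0,0],"grip":0.2}])

```text
clock: 5.75
position: [476.4, 147.5, 192.1]
ee_rot: [[0.661, 0.75, 0.0], [0.75, -0.661, 0.001], [0.001, -0.0, -1.0]]
wrist_force: [0.2, 0.9, -0.3]
finger_gap: 24.9
```

Request:
jog_arm(increments=[{"dp":[0,0,-15],"rot":[0,0,0],"grip":0.2},{"dp":[0,0,-35],"rot":[0,0,0],"grip":0.2},{"dp":[0,0,-55],"rot":[0,0,0],"grip":0.2},{"dp":[0,0,-70],"rot":[0,0,0],"grip":0.2},{"dp":[0,0,-80],"rot":[0,0,0],"grip":0.2},{"dp":[0,0,-90],"rot":[0,0,0],"grip":0.2},{"dp":[0,0,-90],"rot":[0,0,0],"grip":0.2},{"dp":[0,0,-90],"rot":[0,0,0],"grip":0.2}])

```text
clock: 6.42
position: [477.0, 144.0, 102.1]
ee_rot: [[0.666, 0.746, -0.0], [0.746, -0.666, -0.0], [-0.0, 0.0, -1.0]]
wrist_force: [0.1, -0.2, 0.1]
finger_gap: 24.7
```

```bash
python3 - <<'E'
from h import *
for n in("scene","top"):
  c=snap(n,3);cv2.imwrite(f"pics/{n}c3.png",cv2.resize(c["img"][140:260,170:290,::-1],None,fx=4,fy=4,interpolation=0))
E
```

```text
(no output)
```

View pics/scenec3.png

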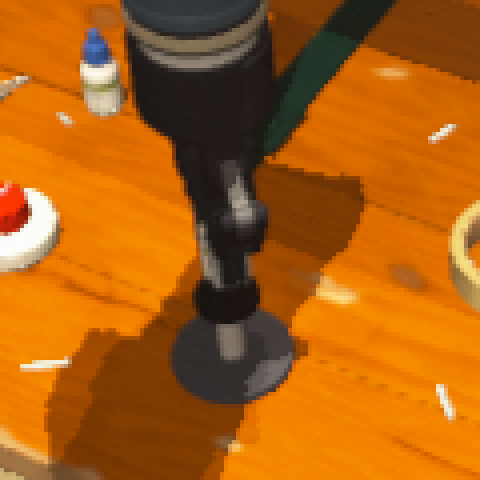

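View pics/topc3.png

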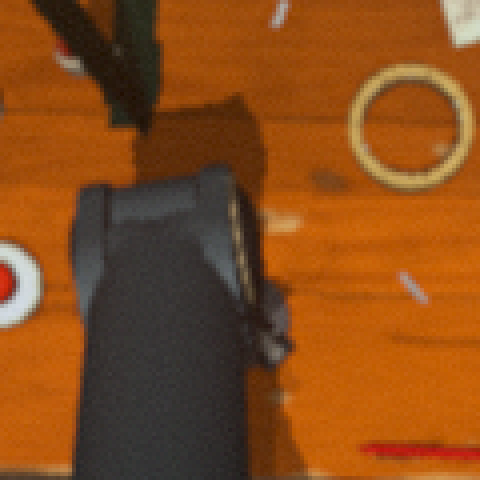

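The pad is at about (227,215) in the scene image, directly below the held bottle. Next I lower it.

Request:
jog_arm(increments=[{"dp":[-1,-1,-6],"rot":[0,0,0],"grip":0.2},{"dp":[-1,-1,-11],"rot":[0,0,0],"grip":0.2},{"dp":[-1,-1,-14],"rot":[0,0,0],"grip":0.2},{"dp":[-1,-1,-15],"rot":[0,0,0],"grip":0.2},{"dp":[-1,-1,-16],"rot":[0,0,0],"grip":0.2},{"dp":[-1,-1,-16.5],"rot":[0,0,0],"grip":0.2},{"dp":[-1,-1,-16.5],"rot":[0,0,0],"grip":0.2},{"dp":[-1,-1,-16.5],"rot":[0,0,0],"grip":0.2}])

```text
clock: 7.18
position: [475.9, 143.8, 85.6]
ee_rot: [[0.665, 0.747, 0.0], [0.747, -0.665, 0.0], [0.0, 0.0, -1.0]]
wrist_force: [-0.5, 0.7, -0.0]
finger_gap: 24.8
```

```bash
python3 - <<'E'
from h import *
for n in("scene",):
  c=snap(n,4);cv2.imwrite(f"pics/{n}c4.png",cv2.resize(c["img"][170:250,190:270,::-1],None,fx=7,fy=7,interpolation=0))
E
```

```text
(no output)
```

View pics/scenec4.png

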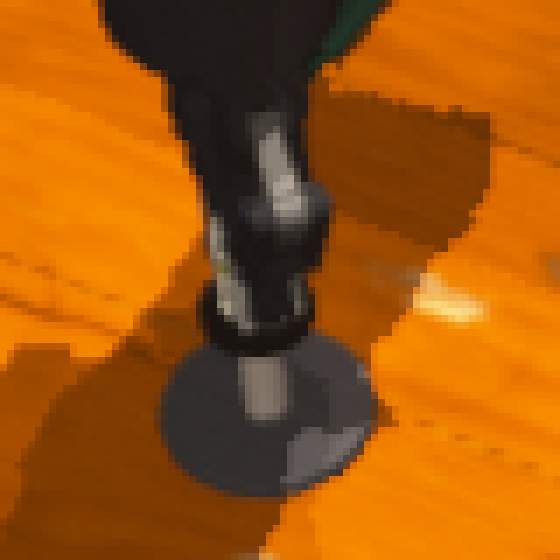

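The pad spans x 202–317 in the crop and the fingers are centred on it at about x 260. Now I creep down until contact.

Request:
jog_arm(increments=[{"dp":[0,0,-0.5],"rot":[0,0,0],"grip":0.2},{"dp":[0,0,-1],"rot":[0,0,0],"grip":0.2},{"dp":[0,0,-1],"rot":[0,0,0],"grip":0.2},{"dp":[0,0,-1],"rot":[0,0,0],"grip":0.2}])

```text
clock: 7.57
position: [475.9, 143.8, 84.7]
ee_rot: [[0.665, 0.747, 0.0], [0.747, -0.665, 0.0], [0.0, 0.0, -1.0]]
wrist_force: [-0.2, 1.4, 1.8]
finger_gap: 24.6
```

Request:
jog_arm(increments=[{"dp":[0,0,0],"rot":[0,0,0],"grip":0.35},{"dp":[0,0,0],"rot":[0,0,0],"grip":0.45},{"dp":[0,0,0],"rot":[0,0,0],"grip":0.6},{"dp":[0,0,0],"rot":[0,0,0],"grip":0.7},{"dp":[0,0,0],"rot":[0,0,0],"grip":0.7},{"dp":[0,0,0],"rot":[0,0,0],"grip":0.7},{"dp":[0,0,10],"rot":[0,0,0],"grip":0.7},{"dp":[0,0,30],"rot":[0,0,0],"grip":0.7},{"dp":[0,0,55],"rot":[0,0,0],"grip":0.7},{"dp":[0,0,85],"rot":[0,0,0],"grip":0.8},{"dp":[0,0,110],"rot":[0,0,0],"grip":0.9},{"dp":[0,-20,120],"rot":[0,0,0],"grip":1},{"dp":[0,-50,120],"rot":[0,0,-7],"grip":1},{"dp":[0,-80,120],"rot":[0,0,-14],"grip":1},{"dp":[0,-100,120],"rot":[0,0,-20],"grip":1},{"dp":[0,-100,120],"rot":[0,0,-20],"grip":1}])

```text
clock: 8.9
position: [475.5, 38.8, 205.6]
ee_rot: [[0.885, 0.465, 0.001], [0.465, -0.885, -0.001], [0.0, 0.001, -1.0]]
wrist_force: [0.3, -0.9, 0.5]
finger_gap: 85.2
```

```bash
python3 - <<'E'
from h import *
for n in("scene",'top'):
  c=snap(n,5);cv2.imwrite(f"pics/{n}c5.png",cv2.resize(c["img"][160:250,190:280,::-1],None,fx=5,fy=5,interpolation=0))
E
```

```text
(no output)
```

View pics/scenec5.png

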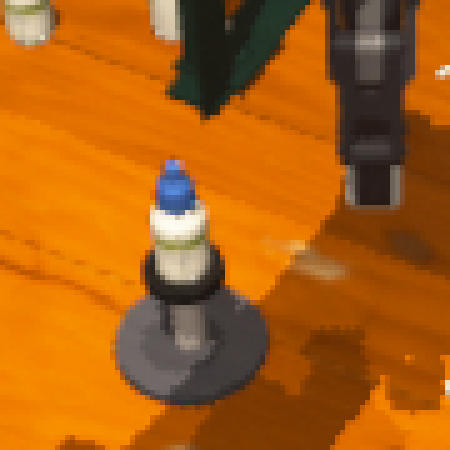

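View pics/topc5.png

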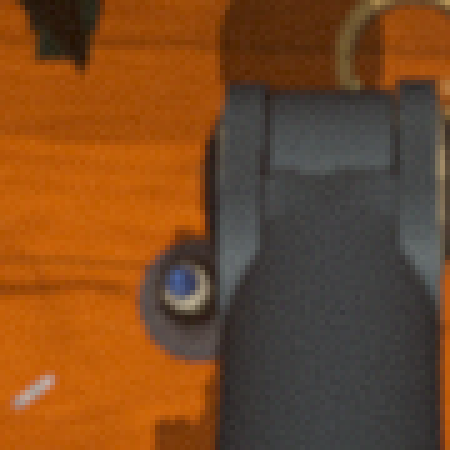

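The bottle stands upright and centred on the pad: bottle centre x 182 and pad centre x 184 in the scene crop. Next is the handle.

Request:
jog_arm(increments=[{"dp":[1,-10,0],"rot":[0,0,-3],"grip":1},{"dp":[4,-28,0],"rot":[0,0,-8],"grip":1},{"dp":[7,-50,0],"rot":[0,0,-14],"grip":1},{"dp":[9,-72,0],"rot":[0,0,-20],"grip":1},{"dp":[12,-94,0],"rot":[0,0,-26],"grip":1},{"dp":[15,-116,0],"rot":[0,0,-32],"grip":1},{"dp":[18,-138,0],"rot":[0,0,-38],"grip":1},{"dp":[21,-160,0],"rot":[0,0,-44],"grip":1},{"dp":[24,-182,0],"rot":[0,0,-50],"grip":1},{"dp":[26,-198,0],"rot":[0,0,-56],"grip":1},{"dp":[28,-207,0],"rot":[0,0,-62],"grip":1},{"dp":[28,-207,0],"rot":[0,0,-67],"grip":1},{"dp":[28,-207,-10],"rot":[0,0,-70],"grip":1},{"dp":[28,-207,-25],"rot":[0,0,-70],"grip":1},{"dp":[28,-207,-40],"rot":[0,0,-70],"grip":1},{"dp":[28,-207,-40],"rot":[0,0,-70],"grip":1},{"dp":[28,-207,-40],"rot":[0,0,-70],"grip":1}])

```text
clock: 10.42
position: [503.9, -161.9, 164.1]
ee_rot: [[0.748, -0.663, -0.002], [-0.663, -0.748, 0.001], [-0.002, 0.001, -1.0]]
wrist_force: [-0.5, 0.3, -0.7]
finger_gap: 85.6
```

```bash
python3 - <<'E'
from h import *
for n in("scene",):
  c=snap(n,6);cv2.imwrite(f"pics/{n}c6.png",cv2.resize(c["img"][160:320,310:450,::-1],None,fx=4,fy=4,interpolation=0))
E
```

```text
(no output)
```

View pics/scenec6.png

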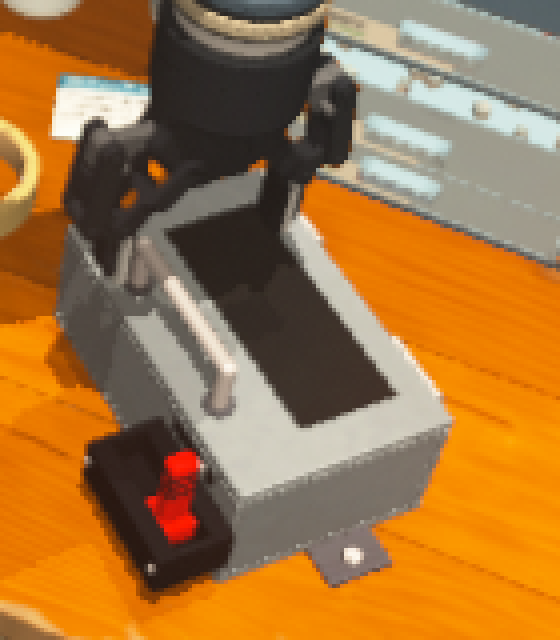

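The fingertips at about (340,225) and (383,215) straddle the bar, which runs from (346,221) to (367,252). Next I descend and close.

Request:
jog_arm(increments=[{"dp":[0,0,-8],"rot":[0,0,0],"grip":1},{"dp":[0,0,-20],"rot":[0,0,0],"grip":1},{"dp":[0,0,-32],"rot":[0,0,0],"grip":1},{"dp":[0,0,-40],"rot":[0,0,0],"grip":1},{"dp":[0,0,-45],"rot":[0,0,0],"grip":1},{"dp":[0,0,-45],"rot":[0,0,0],"grip":1},{"dp":[0,0,-45],"rot":[0,0,0],"grip":0.8},{"dp":[0,0,-45],"rot":[0,0,0],"grip":0.6},{"dp":[0,0,-45],"rot":[0,0,0],"grip":0.4},{"dp":[0,0,-45],"rot":[0,0,0],"grip":0.2},{"dp":[0,0,-45],"rot":[0,0,0],"grip":0.0},{"dp":[0,0,-45],"rot":[0,0,0],"grip":0.0},{"dp":[0,0,-45],"rot":[0,0,0],"grip":0.0},{"dp":[0,0,-45],"rot":[0,0,0],"grip":0.0},{"dp":[0,0,-45],"rot":[0,0,0],"grip":0.0},{"dp":[0,0,-45],"rot":[0,0,0],"grip":0.0}])

```text
clock: 11.8
position: [503.8, -163.2, 119.9]
ee_rot: [[0.747, -0.665, 0.0], [-0.665, -0.747, 0.0], [-0.0, -0.0, -1.0]]
wrist_force: [-2.1, 1.2, 5.6]
finger_gap: 7.7
```

Request:
jog_arm(increments=[{"dp":[0,0,1],"rot":[0,0,0],"grip":0},{"dp":[0.5,-0.5,2],"rot":[0,0,0],"grip":0},{"dp":[0.7,-0.6,3],"rot":[0,0,0],"grip":0},{"dp":[0.9,-0.8,4],"rot":[0,0,0],"grip":0},{"dp":[1,-1,4.5],"rot":[0,0,0],"grip":0},{"dp":[1,-1,4.5],"rot":[0,0,0],"grip":0},{"dp":[1,-1,4.5],"rot":[0,0,0],"grip":0}])

```text
clock: 12.38
position: [504.7, -163.9, 123.3]
ee_rot: [[0.747, -0.665, -0.0], [-0.665, -0.747, -0.0], [-0.0, 0.001, -1.0]]
wrist_force: [4.3, -0.8, -13.7]
finger_gap: 7.5
```

Request:
jog_arm(increments=[{"dp":[0.3,-0.3,1],"rot":[0,0,0],"grip":0},{"dp":[0.5,-0.5,1.5],"rot":[0,0,0],"grip":0},{"dp":[0.5,-0.5,1.5],"rot":[0,0,0],"grip":0}])

```text
clock: 12.63
position: [504.7, -164.0, 123.6]
ee_rot: [[0.747, -0.665, -0.002], [-0.665, -0.747, -0.001], [-0.001, 0.002, -1.0]]
wrist_force: [5.8, -2.0, -23.1]
finger_gap: 7.7
```

```bash
python3 - <<'E'
from h import *
for n in("scene",):
  c=snap(n,7);cv2.imwrite(f"pics/{n}c7.png",cv2.resize(c["img"][160:320,310:450,::-1],None,fx=4,fy=4,interpolation=0))
E
```

```text
(no output)
```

View pics/scenec7.png

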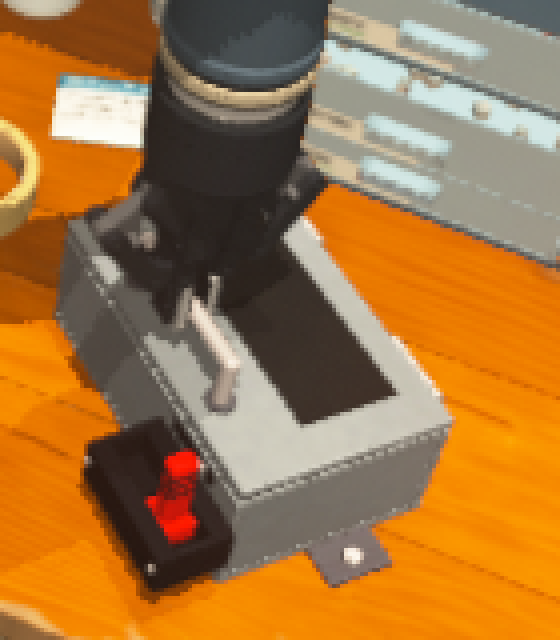

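The lid rose about 3.5 mm and stopped. The force then climbed to 23 N with no further motion, so the catch holds. The picture shows a thin gap under the front edge, and the red tab is at about (354,277), unmoved. Next I set the lid down, release it and go to the tab.

Request:
jog_arm(increments=[{"dp":[-0.5,0.5,-2],"rot":[0,0,0],"grip":0},{"dp":[-1,1,-4],"rot":[0,0,0],"grip":0},{"dp":[-1.5,1.5,-5.5],"rot":[0,0,0],"grip":0},{"dp":[-1.5,1.5,-5.5],"rot":[0,0,0],"grip":0},{"dp":[-1.5,1.5,-5.5],"rot":[0,0,0],"grip":0.4},{"dp":[-1.5,1.5,-5.5],"rot":[0,0,0],"grip":0.7},{"dp":[-1.5,1.5,-5.5],"rot":[0,0,0],"grip":1},{"dp":[-1.5,1.5,-5.5],"rot":[0,0,0],"grip":1},{"dp":[-1.5,1.5,-5.5],"rot":[0,0,0],"grip":1},{"dp":[-1.5,1.5,5],"rot":[0,0,0],"grip":1},{"dp":[-1.5,1.5,25],"rot":[0,0,0],"grip":1},{"dp":[-1.5,1.5,45],"rot":[0,0,0],"grip":1},{"dp":[-1.5,1.5,60],"rot":[0,0,0],"grip":1}])

```text
clock: 13.77
position: [504.1, -163.8, 187.6]
ee_rot: [[0.746, -0.666, 0.002], [-0.666, -0.746, -0.001], [0.002, -0.001, -1.0]]
wrist_force: [0.1, -0.4, 0.0]
finger_gap: 85.4
```

Request:
jog_arm(increments=[{"dp":[-5,-2,0],"rot":[0,0,6],"grip":0.8},{"dp":[-10,-4,0],"rot":[0,0,12],"grip":0.6},{"dp":[-16,-6,0],"rot":[0,0,18],"grip":0.4},{"dp":[-22,-8,0],"rot":[0,0,24],"grip":0.4},{"dp":[-28,-10,0],"rot":[0,0,30],"grip":0.4},{"dp":[-34,-12,0],"rot":[0,0,36],"grip":0.4},{"dp":[-40,-14,0],"rot":[0,0,42],"grip":0.4},{"dp":[-46,-17,0],"rot":[0,0,48],"grip":0.4},{"dp":[-52,-20,0],"rot":[0,0,54],"grip":0.4},{"dp":[-58,-23,0],"rot":[0,0,60],"grip":0.4},{"dp":[-64,-25,0],"rot":[0,0,66],"grip":0.4},{"dp":[-70,-27,0],"rot":[0,0,72],"grip":0.4},{"dp":[-76,-29,0],"rot":[0,0,78],"grip":0.4},{"dp":[-80,-30,0],"rot":[0,0,84],"grip":0.4},{"dp":[-82,-31,0],"rot":[0,0,90],"grip":0.4},{"dp":[-82,-31,-20],"rot":[0,0,90],"grip":0.4},{"dp":[-82,-31,-45],"rot":[0,0,90],"grip":0.4},{"dp":[-82,-31,-55],"rot":[0,0,90],"grip":0.4},{"dp":[-82,-31,-55],"rot":[0,0,90],"grip":0.4},{"dp":[-82,-31,-55],"rot":[0,0,90],"grip":0.4}])

```text
clock: 15.43
position: [421.8, -194.5, 130.9]
ee_rot: [[0.666, 0.746, -0.001], [0.746, -0.666, -0.0], [-0.0, -0.0, -1.0]]
wrist_force: [0.1, -0.8, 0.0]
finger_gap: 34.1
```

```bash
python3 - <<'E'
from h import *
for n in("scene",):
  c=snap(n,8);cv2.imwrite(f"pics/{n}c8.png",cv2.resize(c["img"][190:320,310:440,::-1],None,fx=4.5,fy=4.5,interpolation=0))
E
```

```text
(no output)
```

View pics/scenec8.png

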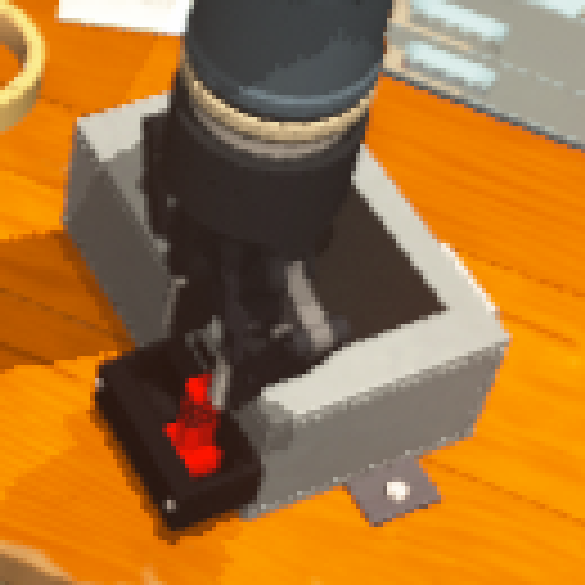

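```bash
python3 - <<'E'
from h import *
s=load("scene",8)
for d in(-17,0,17):
  for z in (98,115):print(d,z,np.round(proj(s,[421.8+d*.665,-194.5+d*.747,z]),1))
print(ray(s,354.4,275,98))
cv2.imwrite("pics/z8.png",cv2.resize(s["img"][250:300,330:380,::-1],None,fx=11,fy=11,interpolation=0))
E
```

```text
-17 98 [358.6 280.3]
-17 115 [359.8 275.4]
0 98 [354.5 273.7]
0 115 [355.7 268.7]
17 98 [350.6 267.2]
17 115 [351.7 262.2]
[ 418.60249934 -195.38792276   98.        ]
```

View pics/z8.png

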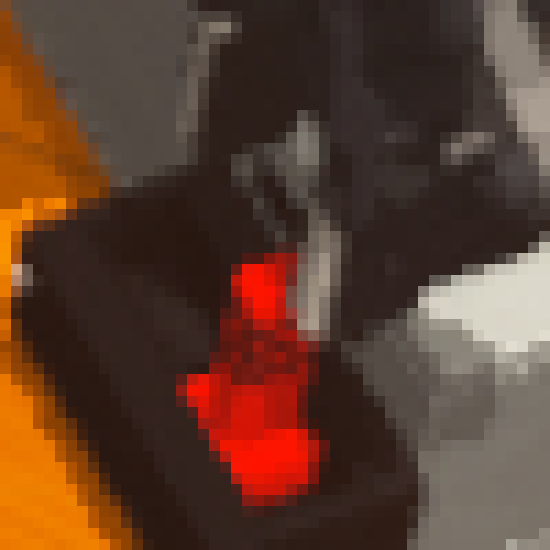

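The tab top at (354,274) matches the TCP projected to z 98, at (354.5,273.7), and the pads are on either side of it. Next I descend.

Request:
jog_arm(increments=[{"dp":[0,0,-8],"rot":[0,0,0],"grip":0.4},{"dp":[0,0,-18],"rot":[0,0,0],"grip":0.4},{"dp":[0,0,-28],"rot":[0,0,0],"grip":0.4},{"dp":[0,0,-37],"rot":[0,0,0],"grip":0.4},{"dp":[0,0,-43],"rot":[0,0,0],"grip":0.4},{"dp":[0,0,-45],"rot":[0,0,0],"grip":0.4},{"dp":[0,0,-45],"rot":[0,0,0],"grip":0.4},{"dp":[0,0,-45],"rot":[0,0,0],"grip":0.4}])

```text
clock: 16.15
position: [421.8, -194.4, 85.5]
ee_rot: [[0.665, 0.747, -0.0], [0.747, -0.665, -0.0], [-0.0, -0.0, -1.0]]
wrist_force: [-0.3, 0.1, 0.3]
finger_gap: 34.0
```

Request:
jog_arm(increments=[{"dp":[1.3,1.5,0],"rot":[0,0,0],"grip":0.4},{"dp":[3,3.4,0],"rot":[0,0,0],"grip":0.4},{"dp":[5,5.6,0],"rot":[0,0,0],"grip":0.4},{"dp":[7,7.9,0],"rot":[0,0,0],"grip":0.4},{"dp":[9,10.1,0],"rot":[0,0,0],"grip":0.4},{"dp":[10.6,11.9,0],"rot":[0,0,0],"grip":0.4},{"dp":[12,13.5,0],"rot":[0,0,0],"grip":0.4},{"dp":[13.3,15,0],"rot":[0,0,0],"grip":0.4},{"dp":[13.3,15,0],"rot":[0,0,0],"grip":0.4}])

```text
clock: 16.9
position: [435.3, -179.1, 85.6]
ee_rot: [[0.665, 0.747, 0.0], [0.747, -0.665, -0.0], [0.0, 0.0, -1.0]]
wrist_force: [-1.2, -1.5, 1.6]
finger_gap: 34.1
```

Contact, with about 2 N opposing. I keep pushing to 29 mm in total.

Request:
jog_arm(increments=[{"dp":[1,1.1,0],"rot":[0,0,0],"grip":0.4},{"dp":[2.2,2.5,0],"rot":[0,0,0],"grip":0.4},{"dp":[3.6,4,0],"rot":[0,0,0],"grip":0.4},{"dp":[5,5.6,0],"rot":[0,0,0],"grip":0.4},{"dp":[6,6.7,0],"rot":[0,0,0],"grip":0.4},{"dp":[6,6.7,0],"rot":[0,0,0],"grip":0.4},{"dp":[6,6.7,0],"rot":[0,0,0],"grip":0.4}])

```text
clock: 17.48
position: [441.4, -172.1, 85.5]
ee_rot: [[0.665, 0.747, 0.0], [0.747, -0.665, 0.0], [0.001, 0.0, -1.0]]
wrist_force: [-1.3, -0.8, 1.5]
finger_gap: 34.1
```

```bash
python3 - <<'E'
from h import *
c=snap("scene",9);cv2.imwrite("pics/z9.png",cv2.resize(c["img"][240:310,320:390,::-1],None,fx=8,fy=8,interpolation=0))
E
```

```text
(no output)
```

View pics/z9.png

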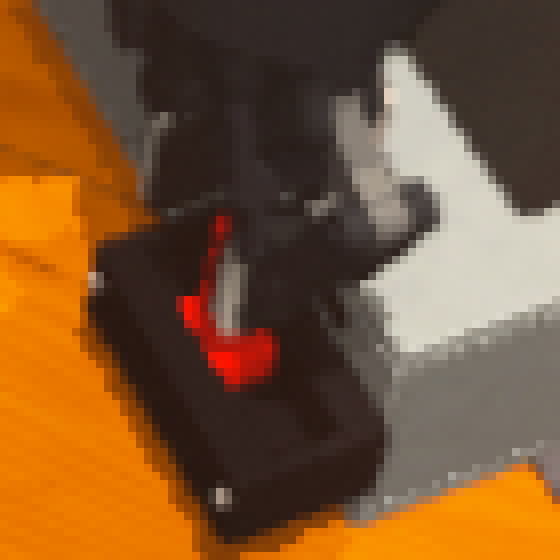

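The base of the slide moved from about (354,295) to (350,288), roughly 18 mm of travel, which is past the 12 mm needed. I back off and return to the handle.

Request:
jog_arm(increments=[{"dp":[-3,-3,0],"rot":[0,0,0],"grip":0.4},{"dp":[-6,-7,0],"rot":[0,0,0],"grip":0.4},{"dp":[-6,-7,8],"rot":[0,0,0],"grip":0.4},{"dp":[-6,-7,25],"rot":[0,0,0],"grip":0.4},{"dp":[-6,-7,50],"rot":[0,0,0],"grip":0.4},{"dp":[-6,-7,75],"rot":[0,0,0],"grip":0.4},{"dp":[-6,-7,95],"rot":[0,0,0],"grip":0.6},{"dp":[-2,-6,102],"rot":[0,0,-6],"grip":0.8},{"dp":[4,-5,102],"rot":[0,0,-12],"grip":1},{"dp":[10,-3,102],"rot":[0,0,-18],"grip":1},{"dp":[16,-1,102],"rot":[0,0,-24],"grip":1},{"dp":[22,0,102],"rot":[0,0,-30],"grip":1},{"dp":[28,1,102],"rot":[0,0,-36],"grip":1},{"dp":[34,2,102],"rot":[0,0,-42],"grip":1},{"dp":[40,4,102],"rot":[0,0,-48],"grip":1},{"dp":[46,5,102],"rot":[0,0,-54],"grip":1},{"dp":[52,6,102],"rot":[0,0,-60],"grip":1},{"dp":[58,8,102],"rot":[0,0,-66],"grip":1},{"dp":[62.7,9.3,102],"rot":[0,0,-72],"grip":1},{"dp":[62.7,9.3,102],"rot":[0,0,-78],"grip":1}])

```text
clock: 19.2
position: [504.8, -162.7, 188.1]
ee_rot: [[0.867, -0.499, 0.001], [-0.499, -0.867, 0.0], [0.001, -0.001, -1.0]]
wrist_force: [-0.6, 1.2, 0.6]
finger_gap: 85.7
```

Request:
jog_arm(increments=[{"dp":[0,0,0],"rot":[0,0,-6],"grip":1},{"dp":[0,0,-5],"rot":[0,0,-12],"grip":1},{"dp":[0,0,-20],"rot":[0,0,-12],"grip":1},{"dp":[0,0,-38],"rot":[0,0,-12],"grip":1},{"dp":[0,0,-54],"rot":[0,0,-12],"grip":1},{"dp":[0,0,-64],"rot":[0,0,-12],"grip":1},{"dp":[0,0,-68],"rot":[0,0,-12],"grip":1},{"dp":[0,0,-68],"rot":[0,0,-12],"grip":0.8},{"dp":[0,0,-68],"rot":[0,0,-12],"grip":0.5},{"dp":[0,0,-68],"rot":[0,0,-12],"grip":0.2},{"dp":[0,0,-68],"rot":[0,0,-12],"grip":0},{"dp":[0,0,-68],"rot":[0,0,-12],"grip":0},{"dp":[0,0,-68],"rot":[0,0,-12],"grip":0},{"dp":[0,0,-68],"rot":[0,0,-12],"grip":0},{"dp":[0,0,-68],"rot":[0,0,-12],"grip":0}])

```text
clock: 20.45
position: [503.9, -163.1, 120.0]
ee_rot: [[0.747, -0.665, 0.0], [-0.665, -0.747, 0.001], [-0.0, -0.001, -1.0]]
wrist_force: [-1.3, 1.1, 5.1]
finger_gap: 7.8
```

```bash
python3 - <<'E'
import numpy as np
def B(t): return np.array([-112*np.cos(t)+40*np.sin(t),112*np.sin(t)+40*np.cos(t)])
e=np.array([.747,-.665])
for d in range(0,47,3):
    t=np.radians(d);f=t/2;D=B(t)-B(0)+4.9*np.array([np.sin(f),np.cos(f)-1])
    print(d,(D[0]*e).round(1),D[1].round(1),(np.degrees(f)*np.array([.665,.747])).round(1))
E
```

```text
0 [ 0. -0.] 0.0 [0. 0.]
3 [ 1.8 -1.6] 5.8 [1.  1.1]
6 [ 3.8 -3.4] 11.5 [2.  2.2]
9 [ 6.  -5.3] 17.0 [3.  3.4]
12 [ 8.4 -7.5] 22.4 [4.  4.5]
15 [11.1 -9.8] 27.6 [5.  5.6]
18 [ 13.9 -12.4] 32.6 [6.  6.7]
21 [ 16.9 -15.1] 37.4 [7.  7.8]
24 [ 20.1 -17.9] 42.0 [8. 9.]
27 [ 23.5 -21. ] 46.4 [ 9.  10.1]
30 [ 27.1 -24.1] 50.5 [10.  11.2]
33 [ 30.8 -27.4] 54.3 [11.  12.3]
36 [ 34.7 -30.9] 58.0 [12.  13.4]
39 [ 38.7 -34.4] 61.3 [13.  14.6]
42 [ 42.8 -38.1] 64.3 [14.  15.7]
45 [ 47.  -41.9] 67.1 [15.  16.8]
```

First, through 12 degrees to check that it is free.

Request:
jog_arm(increments=[{"dp":[0.9,-0.8,2.9],"rot":[0.5,0.5,0],"grip":0},{"dp":[1.8,-1.6,5.8],"rot":[1,1.1,0],"grip":0},{"dp":[2.8,-2.5,8.6],"rot":[1.5,1.7,0],"grip":0},{"dp":[3.8,-3.4,11.5],"rot":[2,2.2,0],"grip":0},{"dp":[6,-5.3,17],"rot":[3,3.4,0],"grip":0},{"dp":[8.4,-7.5,22.4],"rot":[4,4.5,0],"grip":0},{"dp":[8.4,-7.5,22.4],"rot":[4,4.5,0],"grip":0},{"dp":[8.4,-7.5,22.4],"rot":[4,4.5,0],"grip":0}])

```text
clock: 21.12
position: [511.9, -170.2, 141.8]
ee_rot: [[0.742, -0.665, -0.079], [-0.661, -0.747, 0.071], [-0.107, -0.0, -0.994]]
wrist_force: [-1.3, 3.6, 1.4]
finger_gap: 7.5
```

Request:
jog_arm(increments=[{"dp":[1.3,-1.1,2.6],"rot":[0.5,0.5,0],"grip":0},{"dp":[2.7,-2.3,5.2],"rot":[1,1.1,0],"grip":0},{"dp":[5.5,-4.9,10.2],"rot":[2,2.2,0],"grip":0},{"dp":[8.5,-7.6,15],"rot":[3,3.3,0],"grip":0},{"dp":[11.7,-10.4,19.6],"rot":[4,4.5,0],"grip":0},{"dp":[15.1,-13.5,24],"rot":[5,5.6,0],"grip":0},{"dp":[18.7,-16.6,28.1],"rot":[6,6.7,0],"grip":0},{"dp":[22.4,-19.9,31.9],"rot":[7,7.8,0],"grip":0},{"dp":[26.3,-23.4,35.6],"rot":[8,8.9,0],"grip":0},{"dp":[30.3,-26.9,38.9],"rot":[9,10.1,0],"grip":0},{"dp":[34.4,-30.6,41.9],"rot":[10,11.2,0],"grip":0},{"dp":[36.5,-32.5,43.3],"rot":[10.5,11.8,0],"grip":0},{"dp":[38.6,-34.4,44.7],"rot":[11,12.3,0],"grip":0},{"dp":[38.6,-34.4,44.7],"rot":[11,12.3,0],"grip":0},{"dp":[38.6,-34.4,44.7],"rot":[11,12.3,0],"grip":0},{"dp":[38.6,-34.4,44.7],"rot":[11,12.3,0],"grip":0},{"dp":[38.6,-34.4,44.7],"rot":[11,12.3,0],"grip":0}])

```text
clock: 22.53
position: [550.5, -203.8, 187.7]
ee_rot: [[0.689, -0.665, -0.287], [-0.613, -0.747, 0.259], [-0.387, -0.002, -0.922]]
wrist_force: [-2.4, 5.5, 5.1]
finger_gap: 7.6
```

```bash
python3 - <<'E'
from h import *
from bench import robot
s0=load("scene",0)
c=snap("scene",10);t=snap("top",10)
cv2.imwrite("pics/z10.png",cv2.resize(c["img"][130:320,140:460,::-1],None,fx=2.4,fy=2.4))
P=cloud(c);m=np.zeros(P.shape[:2],bool);m[190:300,330:430]=1
# fit lid plane: points above lid, grey
q=P[m&(P[...,2]>88)&(P[...,2]<170)&(P[...,0]>480)]
hsv=cv2.cvtColor(c["img"],cv2.COLOR_RGB2HSV)
o=robot.get_obs();print(o["position"],o["wrist_force"],o["finger_gap"],np.abs(o["joint_velocities"]).max())
p0=cloud(s0)
for n,lo,hi,b in(("timer red",(0,150,80),(6,255,255),(150,175,195,215)),("pen",(0,200,100),(3,255,255),(235,265,300,300)),("cap",(95,80,50),(125,255,255),(210,180,245,225))):
  for k,cc in(("0",s0),("10",c)):
    print(n,k,[(a,ce) for a,ce,_ in blobs(cc,lo,hi,b)])
E
```

```text
[ 550.44216661 -203.80102559  187.67045835] [-2.64175367  5.238489    5.14272396] 7.505945047412584 0.0018023509027565617
timer red 0 [(np.int32(118), array([170.4, 192.1]))]
timer red 10 []
pen 0 [(np.int32(151), array([268.2, 283.3]))]
pen 10 [(np.int32(157), array([267.8, 283. ]))]
cap 0 []
cap 10 [(np.int32(53), array([224.7, 197.8]))]
```

View pics/z10.png

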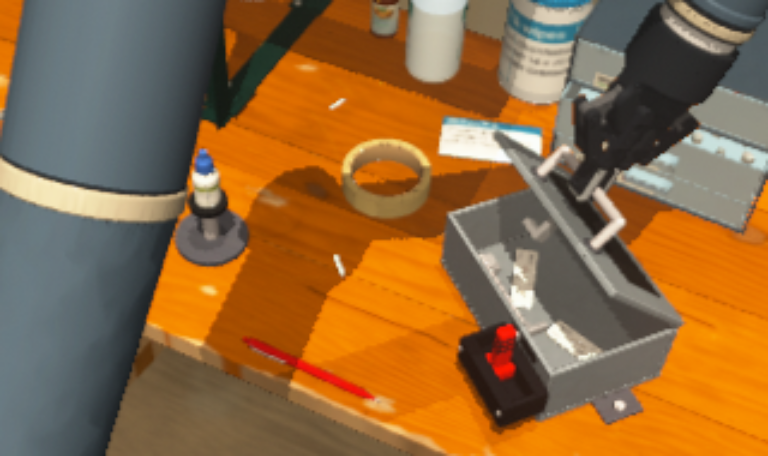

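The lid stands open with the bar held at about (385,205). The bottle is upright on the stand at (225,205), and the pen at (268,283) and the tape have not moved. The arm hides the timer here, so I check it in the top view along with the lid angle and stillness.

```bash
python3 - <<'E'
from h import *
from bench import robot
t0=load("top",0);t=load("top",10);c=load("scene",10)
for n,lo,hi,b in(("timer",(0,150,80),(6,255,255),(155,195,185,225)),("pen",(0,200,100),(3,255,255),(250,240,310,262)),("tape",(14,60,120),(28,180,255),(250,145,295,195)),("cap",(95,80,50),(125,255,255),(215,195,245,235))):
  for k,cc in(("0",t0),("10",t)): print(n,k,[(a,ce) for a,ce,_ in blobs(cc,lo,hi,b)][:3])
P=cloud(c);a=np.radians(-41.7);R=np.array([[np.cos(a),-np.sin(a)],[np.sin(a),np.cos(a)]])
q=(P[...,:2]-[538,-193])@R
m=(q[...,0]>-40)&(q[...,0]<70)&(q[...,1]>-95)&(q[...,1]<-60)&(P[...,2]>85)&(P[...,2]<170)
x=q[...,0][m];z=P[...,2][m];f=np.polyfit(x,z,1);print(m.sum(),"lid angle rad",np.arctan(-f[0]),np.std(z-np.polyval(f,x)))
o=robot.get_obs();print(o["clock"],o["position"],o["finger_gap"],np.abs(o["joint_velocities"]).max())
E
```

```text
timer 0 [(np.int32(78), array([168. , 210.2]))]
timer 10 [(np.int32(79), array([168.1, 210.2]))]
pen 0 [(np.int32(52), array([282.4, 252.8]))]
pen 10 []
tape 0 [(np.int32(365), array([272.5, 171.9]))]
tape 10 [(np.int32(177), array([267.9, 163.7]))]
cap 0 []
cap 10 [(np.int32(17), array([225.6, 216. ]))]
280 lid angle rad 0.7386888869873871 2.194775214799894
22.6333 [ 550.44216661 -203.80102559  187.67045835] 7.505945047412584 0.0018023509027565617
```

```bash
python3 - <<'E'
from bench import robot
print(robot.close_job())
E
```

```text
the job is handed in; nothing more can be done
None
```

I did every step of the task and handed the job in at about 22.6 s, with the lid held open by its handle. No verdict was reported.

- **Bottle:** I moved it from the lid to the stand and let go. The pictures show it upright and about centred on the pad, by my estimate within 3 mm.
- **Tug:** I pinched the bar and pulled before touching the release. The lid rose about 3.5 mm and stopped, and the force climbed to 23 N, so the catch was holding it.
- **Release:** I set the lid down and pushed the red tab left. The picture shows roughly 18 mm of travel, past the 12 mm needed.
- **Lid:** I gripped the bar again and raised the lid. It moved freely and I held it open.

Last checks before handing in:
- **Lid angle:** 0.74 rad (about 42°) from a plane fit to the depth image. My planned arc was 45°. Both are over the 0.6 rad limit.
- **Stillness:** the arm was still, with the bar pinched at a reading of 7.5 mm. The bar is 10 mm thick and the gap also read low on the bottle.
- **Other things on the bench:** the timer's position in the top view and the pen's in the scene view matched the start to within half a pixel. The arm hid the pen and part of the tape in the top view. For the tape I only judged by eye from the scene view that it had not moved.
- **Disagreement:** the two cameras differed by about 4–5 mm, so I mostly worked from the average.

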